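# Fetch the espresso tamper from its accessory drawer

## Task

Get the coffee corner ready for tamping: pull open the drawer of the low steel accessory box, lift the tamper (the tall one with the wooden handle) out of its pocket and stand it upright on the bare half of the tamping mat beside the portafilter, setting it down rather than dropping it. Then push the drawer fully shut again, leaving the leveller in its pocket and the portafilter and the mugs on the box where they are.

Things in the scene. Friction and masses are not known exactly. Their poses are not given: they have to be found in the camera images.
- drawer_box: Low brushed-steel box fixed to the worktop, 220 deep x 220 wide x 118 mm high, one drawer with a dark wooden front; a rubber mat on its top (120 mm up) carries two mugs. Origin: centre of its underside, on the worktop; x points from the drawer front to the back (the drawer opens to -x), y to the left seen from the front, z up. The closed drawer's front face is at x = -126 mm.
- drawer (a joint): How far the drawer is pulled out along the box's -x, in m: 0 shut, 0.150 at its stop. It slides with a few newtons of friction and stays where it is left; the pockets are clear of the box's top from about 0.08.
- drawer_handle (a point): Middle of the steel bow handle's bar, 85 mm above the worktop, 33 mm below the box's top, 35 mm in front of the wooden front. Level 10 mm round bar, 50 mm wide over its two legs along the box's y, sticking out 40 mm, free all round. It moves with the drawer.
- pocket_left (a point): Centre of the floor of the left one (seen from the front) of two equal round pockets, 62 mm across and 14 mm deep, in the drawer's wooden insert; 27 mm above the worktop, 64 mm behind the drawer's front face, 47 mm left of its middle. Insert's top 41 mm, drawer's side walls 49 mm, its front 118 mm above the worktop. It moves with the drawer.
- pocket_right (a point): The same for the right pocket, 47 mm right of the drawer's middle.
- tamper: Espresso tamper, 78 mm tall, 0.36 kg: a round steel foot 58 mm across and 17 mm thick, a thin steel neck, and on it a wooden handle, a round 35 mm barrel from 43 to 66 mm above the foot's underside with a domed top. Origin: centre of the foot's underside; z is its axis, up. It starts upright in one of the two pockets (either one), hidden while the drawer is shut.
- leveller: Coffee leveller standing in the other pocket: a low puck, steel below, wooden above, 36 mm high and 61 mm across, no handle. Origin: centre of its underside. It stays in its pocket.
- tamping_mat: Black rubber tamping mat lying fixed on the worktop, 150 mm (its x) by 200 mm (its y), 5 mm thick. Origin: centre of its underside; z up. The portafilter stands on its +y half; its -y half is bare: the middle of the bare half is x = 0, y = -42 mm.
- portafilter: Bottomless steel portafilter standing on the mat's +y half: a basket ring 69 mm across and 30 mm high with two lugs, and a handle with wooden grip about 140 mm long that points to its own +y, off the mat to the left. Origin: centre of the ring's underside. It stays there.
- mug_red: Red-brown mug, 94 mm tall, 86 mm across the body, its handle to its own -x, standing on the drawer box. Origin on its underside, 14 mm from the middle of the body towards the handle. It stays there.
- mug_cream: Cream mug, 98 mm tall, 86 mm across the body, its handle to its own -x, standing on the drawer box. Origin on its underside, 14 mm from the middle of the body towards the handle. It stays there.

How it is judged:
By the outcome, as a careful person would: the job done as asked, in the order asked, and still so for the second after the job is handed in, with the robot touching nothing.
It also fails if it takes over 72 s, if anything falls off the work surface, if the arm or the gripper's body presses on something with over 40 N, if the wrist force passes 120 N, or if a joint passes its speed limit or range.

## Robot

A 7-joint arm with a two-finger parallel gripper is mounted at the origin on a cart in front of the work surface, level with it; the furniture and walls round the work are solid. World frame = base frame: x ahead of the robot, y to its left, z up, the work surface at z = 0. Lengths are in m, angles in rad, forces in N, time in s.
With the tool pointing down it reaches from about 0.35 to 0.9 m from the base axis. Payload 19.9 kg.
Tool frame: the origin (TCP) lies on the front face of the gripper's body, between the roots of the fingers; the fingertips stand 97 mm ahead of it and the grasp point (between the pads) lies 78 mm ahead of it (grasp_offset is the distance from the TCP to the grasp point, in m); z points along the fingers, y is the line along which they close (so a half turn about z gives the same grasp; the last joint's range is limited). The gripper opens to 94 mm and grips with 3 to 60 N. Pads are 16 mm wide; open, the fingers measure 119 mm over their backs; the gripper's body (75 mm by 177 mm) begins 78 mm behind the grasp point.
Start: joints at [1.198, 0.417, -0.01, 1.614, 0.005, 1.111, -0.053], TCP at [0.203, -0.591, 0.303] pointing down, gripper open.
Joint ranges: [-2.81, 2.81], [-0.39, 2.02], [-1.27, 1.25], [0.06, 2.57], [-1.19, 4.33], [0.19, 2], [-2.82, 2.82]. Speed limits (rad/s): [1.89, 1.89, 2.39, 2.39, 3.01, 3.01, 3.01].

## Interface

Orientations are given as a unit quaternion [w, x, y, z].
In Python, from cell import * gives the robot as it stands. The module is installed in compiled form; this text tells all that it offers.
- The arm moves only by the tool arm_command, never from a script. Its argument "moves" is a list of rows, each an object of numbers: "gripper": the closure, from -1 (fully open) to 1 (shut); "tx", "ty", "tz": the shift along the tool's x, y, z in mm; "ax", "ay", "az": the turn, a rotation vector about the tool's x, y, z in rad. In form: [{"gripper": .., "tx": .., "ty": .., "tz": .., "ax": .., "ay": .., "az": ..}, ...]. A call has 1 to 20 rows; each row is the pose to reach, as a shift and turn from the pose commanded when the call began, along the tool's axes at that moment; what a row does not reach only later rows make up. A row lasts 1/10 s, in which the tool goes at most 50 mm and 8.59 degrees, less where a joint would pass 70% of its speed; a pose out of reach is approached as far as the arm can. A call with a gripper value outside its range is refused whole. The fingers move at their own pace and stop on an object; the grip force is fixed at half the most. Time passes only in rows, so rows that repeat a pose let the fingers close. It gives the time, the measured TCP pose, the force, the opening and the grip force at its end, in the units of the state.
- state(): the state, without advancing time (a new reading comes with each control period).
- camera(name): name is "side" or "top" or "wrist"; returns a dict with "frame" (400x640x3 uint8, red, green, blue), "range_z" (400x640 float32, m along the optical axis (not along the pixel's ray), 0 where there is no reading), "mtx" (3x3 intrinsics, pixels), "rvec" (rotation vector, rad) and "tvec" (3), from world to camera coordinates, as OpenCV has them; the wrist camera has in their place "hand_eye" (4x4, takes a point from camera to tool coordinates, whose origin is the TCP and whose axes are the flange's). Camera axes: x right, y down, z forward; pixel columns grow to the right and rows downward; lengths in m; the calibration is good to about 2 mm. A picture is of the moment at which its call begins: read the wrist's pose just before it.
- job_done(): hands the job in; it is judged then, once.
The state is a dict: "time": time; "qpos": joint angles; "joint_vel": joint speeds; "tau": joint torques, N m; "tool_pos": TCP position; "eef_rot": TCP orientation; "force": force on the tool from outside, world axes, zero at the start; "ft_torque": the same for the moment, N m; "gripper_width": opening from 0.0 (shut) to 1.0 (fully open); "finger_force": force on a finger pad.
Only numpy, scipy, OpenCV 4.12 (cv2) and the standard library are available. Lean on these libraries where they do the work, as an engineer would, in place of code of your own. Each camera call takes 0.05 s, during which the arm holds its last target. There are 200 camera calls.

## Working session

There is one attempt and no reset: what is moved stays moved. The work goes in short steps, Python scripts to look and compute and a tool call to move; the robot and the scene stay as the last step left them, time stands still between calls to the robot, and variables do not carry over. Pictures are saved under pics/ and viewed, at most 10 in all, crops included, and the job is handed in when it is done.

Besides the shell and the picture viewer there is one more tool, called after ">>>" as name(argument=value, ...) on one line, values as JSON. arm_command: Moves the arm, as the interface text tells. Its arguments: {"type":"object","properties":{"moves":{"type":"array"}},"required":["moves"]}

```bash
mkdir -p pics; cat > h.py <<'E'
import numpy as np, cv2
from cell import *
from scipy.spatial.transform import Rotation as R
def pose():
    s=state(); q=s["eef_rot"]; T=np.eye(4); T[:3,:3]=R.from_quat([q[1],q[2],q[3],q[0]]).as_matrix(); T[:3,3]=s["tool_pos"]; return T
def shot(name):
    T=pose(); c=camera(name)
    if name=="wrist": c["c2w"]=T@c["hand_eye"]
    else:
        M=np.eye(4); M[:3,:3]=cv2.Rodrigues(np.array(c["rvec"],float))[0]; M[:3,3]=np.ravel(c["tvec"]); c["c2w"]=np.linalg.inv(M)
    return c
def ray(c,u,v):
    d=np.linalg.inv(c["mtx"])@[u,v,1]; return c["c2w"][:3,3], c["c2w"][:3,:3]@d
def px(c,u,v):  # depth point
    o,d=ray(c,u,v); z=np.median(c["range_z"][v-1:v+2,u-1:u+2]); return o+d*z
def atz(c,u,v,z):
    o,d=ray(c,u,v); return o+d*(z-o[2])/d[2]
def cloud(c):
    v,u=np.mgrid[:400,:640]; z=c["range_z"]
    p=np.linalg.inv(c["mtx"])@np.stack([u.ravel(),v.ravel(),np.ones(u.size)])*z.ravel()
    return (c["c2w"][:3,:3]@p+c["c2w"][:3,3:]).T.reshape(400,640,3)
def save(c,n): cv2.imwrite(f"pics/{n}.png",c["frame"][:,:,::-1])
def keep(c,n): np.savez(f"{n}.npz",**{k:c[k] for k in("frame","range_z","mtx","c2w")})
def load(n): return dict(np.load(f"{n}.npz"))
E
python3 - <<'E'
from h import *
s=state(); print(s)
ims=[]
for n in("side","top"):
    c=shot(n); keep(c,n+"0"); save(c,n+"0"); print(n,c["c2w"].round(3).tolist(),c["mtx"].tolist())
E
```

```text
{'time': 0.0, 'qpos': array([ 1.19848205,  0.41796639, -0.01032796,  1.61417413,  0.00471797,
        1.1106793 , -0.0529809 ]), 'joint_vel': array([-1.74979006e-03, -2.44862098e-04, -5.56356479e-04,  1.67495519e-03,
        1.05822739e-03, -6.20695263e-04,  7.89564100e-06]), 'tau': array([-6.63074243e-04, -8.51260614e+01,  6.38240296e-01, -4.26000595e+01,
       -4.90089599e-02,  1.87191559e-02, -2.26776643e-05]), 'tool_pos': array([ 0.20293104, -0.59086684,  0.30202985]), 'eef_rot': array([-5.83675341e-04,  9.86346434e-01,  1.64682575e-01, -1.46293363e-04]), 'force': array([ 0.74100119, -0.53200285,  0.41219666]), 'ft_torque': array([ 0.0147395 ,  0.00100253, -0.02851833]), 'finger_force': 0.0, 'gripper_width': 1.004967200017086}
side [[-0.651, -0.668, 0.361, 0.291], [-0.759, 0.573, -0.309, 0.281], [-0.0, -0.476, -0.88, 1.029], [0.0, 0.0, 0.0, 1.0]] [[466.31912386919964, 0.0, 325.9148879357485], [0.0, 466.31912386919964, 199.40636219421708], [0.0, 0.0, 1.0]]
top [[-0.022, -0.995, 0.097, 0.592], [-1.0, 0.022, 0.004, -0.036], [-0.006, -0.097, -0.995, 1.141], [0.0, 0.0, 0.0, 1.0]] [[418.09996924443976, 0.0, 326.97709337257606], [0.0, 418.09996924443976, 195.102294831525], [0.0, 0.0, 1.0]]
```

View pics/side0.png

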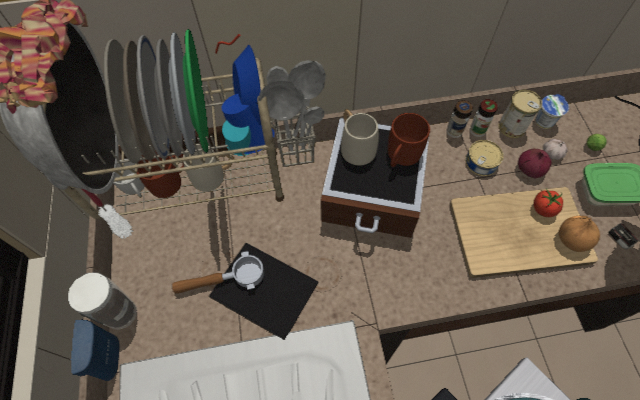

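View pics/top0.png

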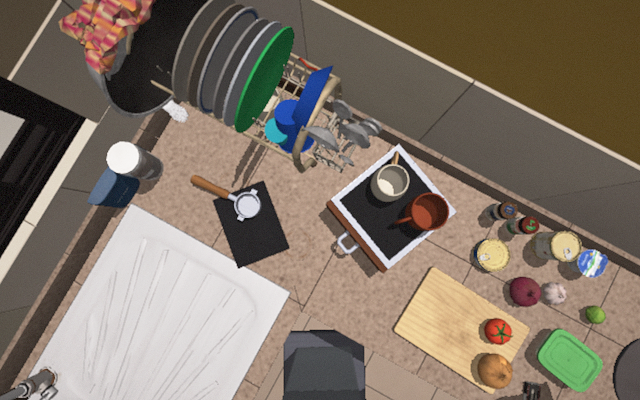

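The side view shows the box (centre about 375,175), its handle (368,225), the mat (265,290) and the portafilter ring (248,270). In the top view the box is at (392,208), the handle at (347,243), the mat at (252,225) and the ring at (246,205). Next come enlarged crops.

```bash
python3 - <<'E'
from h import *
t=load("top0"); s=load("side0")
a=cv2.resize(t["frame"][135:285,200:460],None,fx=3,fy=3,interpolation=cv2.INTER_CUBIC)
cv2.imwrite("pics/t_crop.png",a[:,:,::-1])
for n,c in(("top",t),("side",s)):
    P=cloud(c); z=P[...,2]; ok=(c["range_z"]>0)
    m=ok&(abs(z-.119)<.005)&(P[...,0]>.3)&(P[...,0]<.95)&(abs(P[...,1])<.4)
    nl,l,st,_=cv2.connectedComponentsWithStats(m.astype(np.uint8)); k=1+st[1:,4].argmax()
    p=P[l==k]; r=cv2.minAreaRect(p[:,:2].astype(np.float32)); print(n,"box",len(p),r,np.median(p[:,2]))
    f=c["frame"].astype(int); m=ok&(f.max(-1)<45)&(abs(z-.005)<.008)&(P[...,0]>.3)&(P[...,1]>-.1)&(P[...,1]<.4)
    nl,l,st,_=cv2.connectedComponentsWithStats(m.astype(np.uint8)); k=1+st[1:,4].argmax()
    p=P[l==k]; r=cv2.minAreaRect(p[:,:2].astype(np.float32)); print(n,"mat",len(p),r,cv2.boxPoints(r).round(3).tolist(),np.median(p[:,2]))
for q in [(347,243),(346,250),(246,205)]: print(q,px(t,*q))
for q in [(368,230),(360,225),(248,271)]: print(q,px(s,*q))
E
```

```text
top box 5927 ((0.6575019359588623, -0.18637333810329437), (0.22006499767303467, 0.23607560992240906), 37.96892166137695) 0.11900815481059213
top mat 2378 ((0.6295468211174011, 0.17804571986198425), (0.1970425248146057, 0.14687693119049072), 20.42475700378418) [[0.5120000243186951, 0.21199999749660492], [0.5630000233650208, 0.07500000298023224], [0.7480000257492065, 0.14399999380111694], [0.6959999799728394, 0.2809999883174896]] 0.005232423271046338
side box 5448 ((0.6581534147262573, -0.18781569600105286), (0.2200632393360138, 0.24056749045848846), 37.87998580932617) 0.11846195911033891
side mat 4564 ((0.6292966604232788, 0.17666621506214142), (0.19972088932991028, 0.1490839272737503), 20.532602310180664) [[0.5099999904632568, 0.210999995470047], [0.5619999766349792, 0.07199999690055847], [0.7490000128746033, 0.1420000046491623], [0.6970000267028809, 0.2809999883174896]] 0.004372480081910712
(347, 243) [ 5.71583099e-01 -8.30415165e-02 -1.97432297e-04]
(346, 250) [ 0.5558741  -0.07646446  0.08826314]
(246, 205) [0.68032667 0.18913688 0.00856538]
(368, 230) [ 0.55793628 -0.07095233  0.08787556]
(360, 225) [ 0.5957629  -0.08661536  0.03130253]
(248, 271) [0.68411001 0.17923839 0.00899192]
```

View pics/t_crop.png

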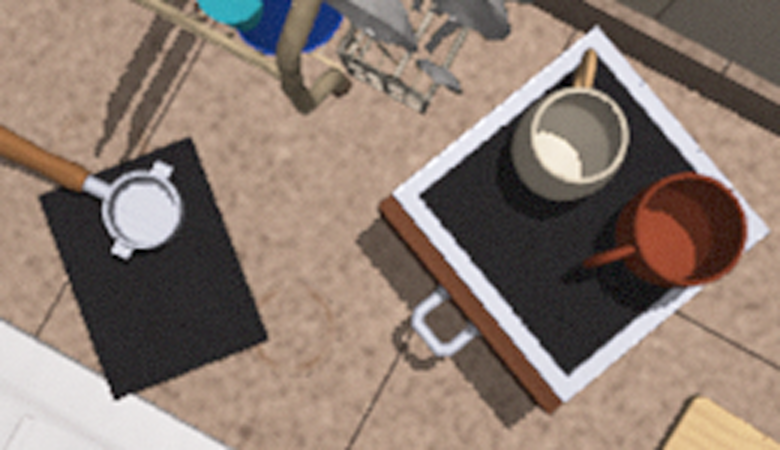

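The crop shows the bar of the handle running from (415,320) to (438,355) in crop pixels, the mug handle pointing to the front at (580,270), and the bare half of the mat at lower right.

```bash
cat >> h.py <<'E'
th=np.radians(37.93); BX=np.array([np.sin(th),-np.cos(th),0]); BY=np.array([np.cos(th),np.sin(th),0])
BO=np.array([.6578,-.1871,0])+.008*BX
def box(p): p=np.asarray(p,float)-BO; return np.stack([p@BX,p@BY,p[...,2]],-1)
def world(b): return BO+b[0]*BX+b[1]*BY+b[2]*np.array([0,0,1])
def tri(a,b):
    A=np.zeros((3,3)); y=np.zeros(3)
    for o,d in(a,b):
        d=d/np.linalg.norm(d); M=np.eye(3)-np.outer(d,d); A+=M; y+=M@o
    return np.linalg.solve(A,y)
E
python3 - <<'E'
from h import *
t=load("top0"); s=load("side0")
print("BO",BO,"handle pred",world([-.161,0,.085]))
for n,c in(("t",t),("s",s)):
    P=cloud(c); b=box(P); ok=c["range_z"]>0
    m=ok&(abs(b[...,0]+.161)<.013)&(abs(b[...,1])<.045)&(b[...,2]>.07)&(b[...,2]<.1)
    q=b[m]; print(n,"handle",len(q),q.min(0).round(3),q.max(0).round(3),np.median(q,0).round(3))
    m=ok&(abs(b[...,0])<.12)&(abs(b[...,1])<.12)&(b[...,2]>.135)&(b[...,2]<.25)
    q=b[m]; print("mugs minx",np.percentile(q,1,axis=0).round(3),np.percentile(q,99,axis=0).round(3)); k=q[abs(q[:,1])<.05]; print("near mid minx",np.percentile(k[:,0],1).round(3))
    k=q[q[:,0]<q[:,0].min()+.03]; print(k.mean(0).round(3))
    v,u=np.where((P[...,2]>.028)&(P[...,2]<.045)&ok&(np.hypot(P[...,0]-.68,P[...,1]-.185)<.06)); q=P[v,u]; print("ring",len(q),q.min(0).round(3),q.max(0).round(3))
H=tri(ray(t,341.5,247.5),ray(s,368,231)); print("tri handle",H,box(H))
T=pose();print(T.round(3))
# target tool orientation, tilt
for deg in (0,20,30):
    a=np.radians(deg)
    z=np.sin(a)*BX-np.cos(a)*np.array([0,0,1])
    for sg in(1,-1):
        y=sg*(np.cos(a)*BX+np.sin(a)*np.array([0,0,1])); x=np.cross(y,z)
        G=np.stack([x,y,z],1); print(deg,sg,R.from_matrix(T[:3,:3].T@G).as_rotvec().round(3))
E
```

```text
BO [ 0.66271759 -0.1934101   0.        ] handle pred [ 0.56375116 -0.06641936  0.085     ]
t handle 92 [-0.167 -0.024  0.082] [-0.148  0.024  0.094] [-0.159 -0.001  0.089]
mugs minx [-0.027 -0.096  0.136] [0.078 0.09  0.219]
near mid minx -0.03
[-0.016  0.032  0.19 ]
ring 204 [0.636 0.149 0.028] [0.721 0.24  0.041]
s handle 111 [-0.165 -0.024  0.083] [-0.148  0.024  0.092] [-0.159 -0.     0.088]
mugs minx [-0.027 -0.096  0.136] [0.08  0.089 0.218]
near mid minx -0.03
[-0.015  0.036  0.18 ]
ring 278 [0.636 0.147 0.028] [0.723 0.241 0.04 ]
tri handle [ 0.55956046 -0.067871    0.08510776] [-0.16243102 -0.00419779  0.08510776]
[[ 0.946  0.325 -0.     0.203]
 [ 0.325 -0.946  0.001 -0.591]
 [-0.    -0.001 -1.     0.302]
 [ 0.     0.     0.     1.   ]]
0 1 [-0.001 -0.    -0.331]
0 -1 [-0.00e+00  2.00e-03  2.81e+00]
20 1 [-0.347  0.058 -0.328]
20 -1 [0.082 0.49  2.771]
30 1 [-0.52   0.087 -0.324]
30 -1 [0.122 0.731 2.723]
```

```bash
cat >> h.py <<'E'
def go(p,ydir):
    "shift (mm) and turn to put the grasp point at world p, tool down, closing line along ydir (nearer half turn)"
    T=pose(); z=np.array([0,0,-1.]); best=None
    for s in(1,-1):
        y=s*np.asarray(ydir,float); G=np.stack([np.cross(y,z),y,z],1); r=R.from_matrix(T[:3,:3].T@G).as_rotvec()
        if best is None or np.linalg.norm(r)<np.linalg.norm(best): best=r
    t=np.asarray(p)-.078*z-T[:3,3]; print("t mm",(T[:3,:3].T@t*1000).round(1),"turn",best.round(3))
E
python3 - <<'E'
from h import *
go(world([-.161,0,.145]),BX)
E
```

```text
t mm [ 511.7 -378.8   79.4] turn [-0.001 -0.    -0.331]
```

>>> arm_command(moves=[{"gripper":0.49,"tx":512,"ty":-379,"tz":0,"az":-0.331},{"gripper":0.49,"tx":512,"ty":-379,"tz":0,"az":-0.331},{"gripper":0.49,"tx":512,"ty":-379,"tz":0,"az":-0.331},{"gripper":0.49,"tx":512,"ty":-379,"tz":0,"az":-0.331},{"gripper":0.49,"tx":512,"ty":-379,"tz":0,"az":-0.331},{"gripper":0.49,"tx":512,"ty":-379,"tz":0,"az":-0.331},{"gripper":0.49,"tx":512,"ty":-379,"tz":0,"az":-0.331},{"gripper":0.49,"tx":512,"ty":-379,"tz":0,"az":-0.331},{"gripper":0.49,"tx":512,"ty":-379,"tz":0,"az":-0.331},{"gripper":0.49,"tx":512,"ty":-379,"tz":0,"az":-0.331},{"gripper":0.49,"tx":512,"ty":-379,"tz":0,"az":-0.331},{"gripper":0.49,"tx":512,"ty":-379,"tz":0,"az":-0.331},{"gripper":0.49,"tx":512,"ty":-379,"tz":0,"az":-0.331},{"gripper":0.49,"tx":512,"ty":-379,"tz":0,"az":-0.331},{"gripper":0.49,"tx":512,"ty":-379,"tz":0,"az":-0.331},{"gripper":0.49,"tx":512,"ty":-379,"tz":40,"az":-0.331},{"gripper":0.49,"tx":512,"ty":-379,"tz":79,"az":-0.331},{"gripper":0.49,"tx":512,"ty":-379,"tz":79,"az":-0.331},{"gripper":0.49,"tx":512,"ty":-379,"tz":79,"az":-0.331}])

```text
invalid input
```

```bash
python3 - <<'E'
from h import *
go(world([-.161,0,.085]),BX)
c=shot("wrist"); keep(c,"w1"); save(c,"w1")
s=state(); print(s["qpos"].round(2),s["gripper_width"],s["time"])
b=box(cloud(c)); m=(c["range_z"]>0)&(abs(b[...,0]+.161)<.014)&(abs(b[...,1])<.045)&(b[...,2]>.07)&(b[...,2]<.1)
q=b[m]; print(len(q),q.min(0).round(3),q.max(0).round(3),np.median(q,0).round(3))
h=q[q[:,2]>.088]; print(h.mean(0).round(4))
E
```

```text
t mm [ 511.7 -378.7  139.4] turn [-0.001 -0.    -0.331]
[ 1.2   0.42 -0.01  1.61  0.    1.11 -0.05] 1.002767119249492 0.15Traceback (most recent call last):
  File "<stdin>", line 6, in <module>
    return umr_minimum(a, axis, None, out, keepdims, initial, where)
ValueError: zero-size array to reduction operation minimum which has no identity
```

View pics/w1.png

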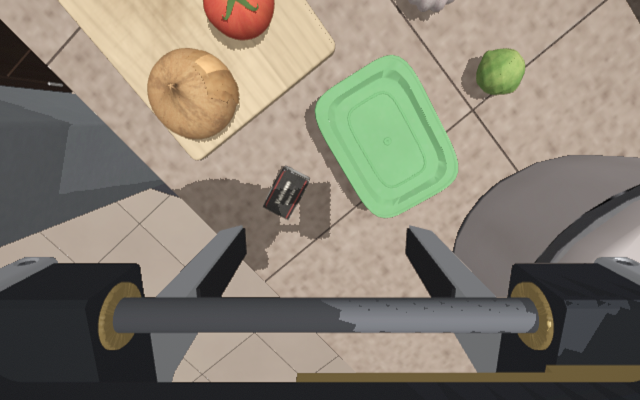

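The move was refused, so the arm is still at its start: the wrist view shows only the board and the green lid. Every row probably needs all the keys.

>>> arm_command(moves=[{"gripper":0.49,"tx":512,"ty":-379,"tz":0,"ax":0,"ay":0,"az":-0.331},{"gripper":0.49,"tx":512,"ty":-379,"tz":0,"ax":0,"ay":0,"az":-0.331},{"gripper":0.49,"tx":512,"ty":-379,"tz":0,"ax":0,"ay":0,"az":-0.331},{"gripper":0.49,"tx":512,"ty":-379,"tz":0,"ax":0,"ay":0,"az":-0.331},{"gripper":0.49,"tx":512,"ty":-379,"tz":0,"ax":0,"ay":0,"az":-0.331},{"gripper":0.49,"tx":512,"ty":-379,"tz":0,"ax":0,"ay":0,"az":-0.331},{"gripper":0.49,"tx":512,"ty":-379,"tz":0,"ax":0,"ay":0,"az":-0.331},{"gripper":0.49,"tx":512,"ty":-379,"tz":0,"ax":0,"ay":0,"az":-0.331},{"gripper":0.49,"tx":512,"ty":-379,"tz":0,"ax":0,"ay":0,"az":-0.331},{"gripper":0.49,"tx":512,"ty":-379,"tz":0,"ax":0,"ay":0,"az":-0.331},{"gripper":0.49,"tx":512,"ty":-379,"tz":0,"ax":0,"ay":0,"az":-0.331},{"gripper":0.49,"tx":512,"ty":-379,"tz":0,"ax":0,"ay":0,"az":-0.331},{"gripper":0.49,"tx":512,"ty":-379,"tz":0,"ax":0,"ay":0,"az":-0.331},{"gripper":0.49,"tx":512,"ty":-379,"tz":0,"ax":0,"ay":0,"az":-0.331},{"gripper":0.49,"tx":512,"ty":-379,"tz":0,"ax":0,"ay":0,"az":-0.331},{"gripper":0.49,"tx":512,"ty":-379,"tz":40,"ax":0,"ay":0,"az":-0.331},{"gripper":0.49,"tx":512,"ty":-379,"tz":79,"ax":0,"ay":0,"az":-0.331},{"gripper":0.49,"tx":512,"ty":-379,"tz":79,"ax":0,"ay":0,"az":-0.331},{"gripper":0.49,"tx":512,"ty":-379,"tz":79,"ax":0,"ay":0,"az":-0.331}])

```text
time: 2.05
tool_pos: [0.564, -0.0672, 0.2244]
eef_rot: [-0.0, 0.946, 0.324, -0.0]
force: [-0.5, 0.3, 1.8]
gripper_width: 0.253
finger_force: 0.0
```

```bash
python3 - <<'E'
from h import *
go(world([-.161,0,.085]),BX)
c=shot("wrist"); keep(c,"w1"); save(c,"w2")
s=state(); print(s["qpos"].round(2),s["gripper_width"],s["time"])
b=box(cloud(c)); m=(c["range_z"]>0)&(abs(b[...,0]+.161)<.014)&(abs(b[...,1])<.045)&(b[...,2]>.07)&(b[...,2]<.1)
q=b[m]; print(len(q))
if len(q): print(q.min(0).round(3),q.max(0).round(3),np.median(q,0).round(3)); h=q[q[:,2]>.087]; print(h.mean(0).round(4))
E
```

```text
t mm [ 0.3 -0.8 61.4] turn [-0.     0.001 -0.001]
[ 0.37  0.43 -0.39  1.82  0.2   0.93 -1.01] 0.25596321420765644 2.1
1024
[-0.163 -0.025  0.083] [-0.147  0.024  0.091] [-0.156  0.001  0.089]
[-0.1556 -0.0003  0.0888]
```

View pics/w2.png

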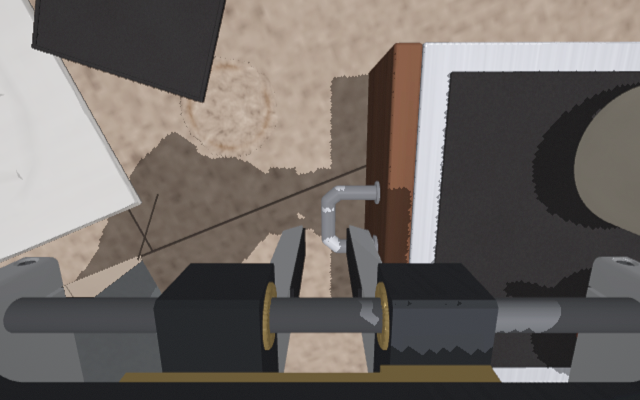

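The bar (column about 329, rows 195–240) lies midway between the fingertips (303 and 348), so I go down, grip and pull.

>>> arm_command(moves=[{"gripper":0.49,"tx":0,"ty":0,"tz":20,"ax":0,"ay":0,"az":0},{"gripper":0.49,"tx":0,"ty":0,"tz":40,"ax":0,"ay":0,"az":0},{"gripper":0.49,"tx":0,"ty":0,"tz":60,"ax":0,"ay":0,"az":0},{"gripper":0.49,"tx":0,"ty":0,"tz":60,"ax":0,"ay":0,"az":0},{"gripper":1,"tx":0,"ty":0,"tz":60,"ax":0,"ay":0,"az":0},{"gripper":1,"tx":0,"ty":0,"tz":60,"ax":0,"ay":0,"az":0},{"gripper":1,"tx":0,"ty":0,"tz":60,"ax":0,"ay":0,"az":0},{"gripper":1,"tx":0,"ty":0,"tz":60,"ax":0,"ay":0,"az":0},{"gripper":1,"tx":0,"ty":0,"tz":60,"ax":0,"ay":0,"az":0}])

```text
time: 3.0
tool_pos: [0.565, -0.0666, 0.1655]
eef_rot: [0.001, 0.946, 0.325, 0.001]
force: [-0.9, -1.2, 9.6]
gripper_width: 0.094
finger_force: 30.0
```

>>> arm_command(moves=[{"gripper":1,"tx":0,"ty":-8,"tz":0,"ax":0,"ay":0,"az":0},{"gripper":1,"tx":0,"ty":-20,"tz":0,"ax":0,"ay":0,"az":0},{"gripper":1,"tx":0,"ty":-35,"tz":0,"ax":0,"ay":0,"az":0},{"gripper":1,"tx":0,"ty":-50,"tz":0,"ax":0,"ay":0,"az":0},{"gripper":1,"tx":0,"ty":-65,"tz":0,"ax":0,"ay":0,"az":0},{"gripper":1,"tx":0,"ty":-80,"tz":0,"ax":0,"ay":0,"az":0},{"gripper":1,"tx":0,"ty":-95,"tz":0,"ax":0,"ay":0,"az":0},{"gripper":1,"tx":0,"ty":-110,"tz":0,"ax":0,"ay":0,"az":0},{"gripper":1,"tx":0,"ty":-122,"tz":0,"ax":0,"ay":0,"az":0},{"gripper":1,"tx":0,"ty":-132,"tz":0,"ax":0,"ay":0,"az":0},{"gripper":1,"tx":0,"ty":-138,"tz":0,"ax":0,"ay":0,"az":0},{"gripper":1,"tx":0,"ty":-140,"tz":0,"ax":0,"ay":0,"az":0},{"gripper":1,"tx":0,"ty":-140,"tz":0,"ax":0,"ay":0,"az":0},{"gripper":1,"tx":0,"ty":-140,"tz":0,"ax":0,"ay":0,"az":0}])

```text
time: 4.4
tool_pos: [0.4787, 0.0441, 0.1654]
eef_rot: [0.001, 0.946, 0.325, 0.001]
force: [-5.8, -2.2, 18.6]
gripper_width: 0.097
finger_force: 30.0
```

>>> arm_command(moves=[{"gripper":0.49,"tx":0,"ty":-140,"tz":0,"ax":0,"ay":0,"az":0},{"gripper":0.49,"tx":0,"ty":0,"tz":0,"ax":0,"ay":0,"az":0}])

```text
time: 4.6
tool_pos: [0.475, 0.0526, 0.1651]
eef_rot: [-0.001, 0.944, 0.331, 0.001]
force: [2.1, 7.3, 1.8]
gripper_width: 0.765
finger_force: 2.5
```

>>> arm_command(moves=[{"gripper":0.49,"tx":0,"ty":0,"tz":0,"ax":0,"ay":0,"az":0},{"gripper":0.49,"tx":0,"ty":0,"tz":0,"ax":0,"ay":0,"az":0},{"gripper":0.49,"tx":0,"ty":0,"tz":0,"ax":0,"ay":0,"az":0}])

```text
time: 4.9
tool_pos: [0.4788, 0.044, 0.1646]
eef_rot: [0.0, 0.946, 0.325, 0.001]
force: [1.8, -1.1, 1.5]
gripper_width: 0.385
finger_force: 1.4
```

```bash
python3 - <<'E'
from h import *
T=pose(); print(box(T[:3,3]),state()["gripper_width"])
P=None
for n in("side","top"):
    c=shot(n); keep(c,n+"1"); b=box(cloud(c))
    print(n, "front top", [ (np.percentile(q[:,0],[5,50,95]).round(3),len(q)) for q in [b[(abs(b[...,2]-.116)<.004)&(abs(abs(b[...,1])-.085)<.02)&(b[...,0]>-.3)&(b[...,0]<-.13)]]])
save(load("side1"),"side1")
E
```

```text
[-0.30027812  0.00084876  0.16462636] 0.3854555282036222
side front top [(array([-0.253, -0.248, -0.239]), 117)]
top front top [(array([-0.258, -0.251, -0.243]), 197)]
```

View pics/side1.png

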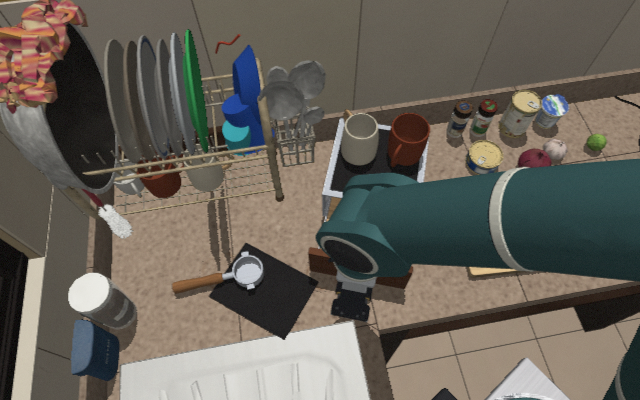

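The drawer now stands about 0.13 open (its front is at about (360,270)), and the gripper is still around the handle. I raise it straight up and move clear to look.

>>> arm_command(moves=[{"gripper":0.25,"tx":0,"ty":0,"tz":0,"ax":0,"ay":0,"az":0},{"gripper":0.25,"tx":0,"ty":0,"tz":-10,"ax":0,"ay":0,"az":0},{"gripper":0.25,"tx":0,"ty":0,"tz":-30,"ax":0,"ay":0,"az":0},{"gripper":0,"tx":0,"ty":0,"tz":-60,"ax":0,"ay":0,"az":0},{"gripper":0,"tx":0,"ty":0,"tz":-100,"ax":0,"ay":0,"az":0},{"gripper":0,"tx":0,"ty":0,"tz":-150,"ax":0,"ay":0,"az":0},{"gripper":0,"tx":0,"ty":0,"tz":-170,"ax":0,"ay":0,"az":0},{"gripper":0,"tx":0,"ty":0,"tz":-170,"ax":0,"ay":0,"az":0},{"gripper":0,"tx":0,"ty":0,"tz":-170,"ax":0,"ay":0,"az":0}])

```text
time: 5.9
tool_pos: [0.4778, 0.0442, 0.3338]
eef_rot: [0.0, 0.946, 0.325, 0.0]
force: [0.1, 0.8, 0.2]
gripper_width: 0.503
finger_force: 0.0
```

```bash
python3 - <<'E'
from h import *
c=shot("wrist"); keep(c,"w3"); save(c,"w3"); b=box(cloud(c)); print(state()["time"],state()["gripper_width"])
sel=(c["range_z"]>0)&(b[...,0]>-.33)&(b[...,0]<-.12)&(abs(b[...,1])<.1)
for lo,hi in((.108,.122),(.085,.093),(.093,.107),(.056,.068)):
    q=b[sel&(b[...,2]>lo)&(b[...,2]<hi)]
    print(lo,len(q),*( [np.percentile(q,[2,50,98],axis=0).round(3).tolist()] if len(q) else []))
E
```

```text
5.95 0.4990829217493966
0.108 2790 [[-0.257, -0.092, 0.11], [-0.25, 0.035, 0.117], [-0.242, 0.098, 0.119]]
0.085 1185 [[-0.297, -0.073, 0.085], [-0.276, 0.006, 0.089], [-0.202, 0.076, 0.092]]
0.093 1276 [[-0.257, -0.082, 0.093], [-0.2, 0.043, 0.102], [-0.181, 0.091, 0.106]]
0.056 2299 [[-0.257, -0.076, 0.057], [-0.194, -0.046, 0.062], [-0.165, 0.069, 0.065]]
```

View pics/w3.png

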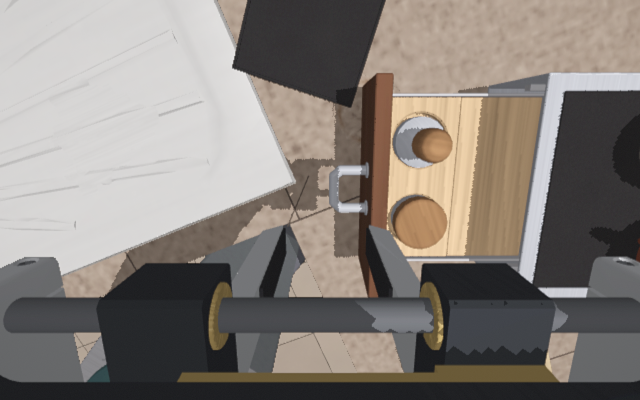

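The tamper stands in the left pocket: its knob is at (432,145) and its foot at (420,140). The leveller is in the right pocket at (420,222). The drawer front is at column 372.

```bash
python3 - <<'E'
from h import *
c=load("w3"); b=box(cloud(c))
m=(c["range_z"]>0)&(abs(b[...,0]+.193)<.035)&(abs(b[...,1]-.047)<.035)
for lo,hi in((.1,.11),(.09,.1),(.07,.09),(.038,.046)):
    q=b[m&(b[...,2]>lo)&(b[...,2]<hi)]; print(lo,len(q),*([np.percentile(q,[1,50,99],axis=0).round(3).tolist(),q.mean(0).round(4)] if len(q) else []))
g=world([-.193,.047,.18]); go(g,BY); T=pose(); print(T.round(3))
print(camera("wrist")["hand_eye"].round(3).tolist())
E
```

```text
0.1 661 [[-0.207, 0.031, 0.1], [-0.194, 0.044, 0.103], [-0.18, 0.057, 0.105]] [-0.1939  0.0438  0.1029]
0.09 323 [[-0.21, 0.027, 0.091], [-0.203, 0.048, 0.096], [-0.179, 0.061, 0.1]] [-0.2002  0.0457  0.0962]
0.07 168 [[-0.21, 0.028, 0.071], [-0.208, 0.048, 0.081], [-0.195, 0.06, 0.09]] [-0.2065  0.0469  0.0809]
0.038 1713 [[-0.226, 0.013, 0.038], [-0.202, 0.062, 0.041], [-0.159, 0.081, 0.046]] [-0.1964  0.0513  0.0413]
t mm [ 47.  108.2  75. ] turn [-1.000e-03  0.000e+00 -1.571e+00]
[[ 0.789  0.615 -0.001  0.478]
 [ 0.615 -0.789  0.     0.044]
 [-0.001 -0.001 -1.     0.333]
 [ 0.     0.     0.     1.   ]]
[[-0.001, -0.971, -0.24, 0.069], [1.0, -0.0, -0.001, 0.001], [0.001, -0.24, 0.971, -0.081], [0.0, 0.0, 0.0, 1.0]]
```

>>> arm_command(moves=[{"gripper":-0.3,"tx":45,"ty":107,"tz":0,"ax":0,"ay":0,"az":1.571},{"gripper":-0.3,"tx":45,"ty":107,"tz":0,"ax":0,"ay":0,"az":1.571},{"gripper":-0.3,"tx":45,"ty":107,"tz":0,"ax":0,"ay":0,"az":1.571},{"gripper":-0.3,"tx":45,"ty":107,"tz":0,"ax":0,"ay":0,"az":1.571},{"gripper":-0.3,"tx":45,"ty":107,"tz":0,"ax":0,"ay":0,"az":1.571},{"gripper":-0.3,"tx":45,"ty":107,"tz":0,"ax":0,"ay":0,"az":1.571},{"gripper":-0.3,"tx":45,"ty":107,"tz":0,"ax":0,"ay":0,"az":1.571},{"gripper":-0.3,"tx":45,"ty":107,"tz":0,"ax":0,"ay":0,"az":1.571},{"gripper":-0.3,"tx":45,"ty":107,"tz":0,"ax":0,"ay":0,"az":1.571},{"gripper":-0.3,"tx":45,"ty":107,"tz":0,"ax":0,"ay":0,"az":1.571},{"gripper":-0.3,"tx":45,"ty":107,"tz":0,"ax":0,"ay":0,"az":1.571},{"gripper":-0.3,"tx":45,"ty":107,"tz":40,"ax":0,"ay":0,"az":1.571},{"gripper":-0.3,"tx":45,"ty":107,"tz":75,"ax":0,"ay":0,"az":1.571},{"gripper":-0.3,"tx":45,"ty":107,"tz":75,"ax":0,"ay":0,"az":1.571},{"gripper":-0.3,"tx":45,"ty":107,"tz":75,"ax":0,"ay":0,"az":1.571},{"gripper":-0.3,"tx":45,"ty":107,"tz":75,"ax":0,"ay":0,"az":1.571}])

```text
time: 7.6
tool_pos: [0.58, -0.0126, 0.2602]
eef_rot: [-0.0, 0.898, -0.439, 0.001]
force: [-0.4, 0.3, 0.5]
gripper_width: 0.65
finger_force: 0.0
```

```bash
python3 - <<'E'
from h import *
s=state(); print(s["qpos"].round(2),s["gripper_width"])
c=shot("wrist"); keep(c,"w4"); save(c,"w4"); b=box(cloud(c)); m=(c["range_z"]>0)&(abs(b[...,0]+.193)<.035)&(abs(b[...,1]-.047)<.035)
for lo,hi in((.1,.11),(.09,.1),(.07,.09),(.038,.046)):
    q=b[m&(b[...,2]>lo)&(b[...,2]<hi)]; print(lo,len(q),*([np.percentile(q,[1,50,99],axis=0).round(3).tolist(),q.mean(0).round(4)] if len(q) else []))
go(world([-.194,.0445,.081]),BY)
E
```

```text
[ 0.11  0.39 -0.17  1.77  0.08  0.99 -2.58] 0.6498982695263077
0.1 989 [[-0.206, 0.031, 0.1], [-0.192, 0.044, 0.103], [-0.18, 0.057, 0.105]] [-0.1919  0.0439  0.103 ]
0.09 438 [[-0.207, 0.027, 0.091], [-0.183, 0.044, 0.096], [-0.176, 0.06, 0.1]] [-0.1861  0.044   0.0962]
0.07 160 [[-0.189, 0.028, 0.071], [-0.178, 0.044, 0.081], [-0.176, 0.06, 0.09]] [-0.1786  0.0443  0.0807]
0.038 2585 [[-0.228, 0.012, 0.038], [-0.179, 0.054, 0.041], [-0.158, 0.082, 0.046]] [-0.1874  0.0482  0.0412]
t mm [ -0.7   1.6 101.3] turn [-0.002 -0.001 -0.   ]
```

View pics/w4.png

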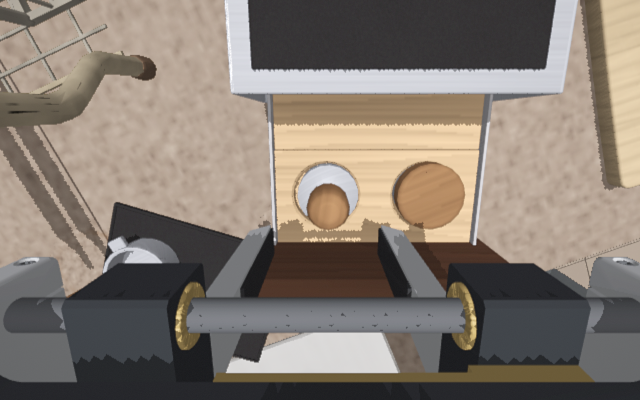

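The tamper's knob (327,205) is centred between the fingers (tips at 262 and 388). Both views put its axis at box (-0.193, 0.044). I go down and grip.

>>> arm_command(moves=[{"gripper":-0.3,"tx":0,"ty":2,"tz":30,"ax":0,"ay":0,"az":0},{"gripper":-0.3,"tx":0,"ty":2,"tz":60,"ax":0,"ay":0,"az":0},{"gripper":-0.3,"tx":0,"ty":2,"tz":85,"ax":0,"ay":0,"az":0},{"gripper":-0.3,"tx":0,"ty":2,"tz":101,"ax":0,"ay":0,"az":0},{"gripper":-0.3,"tx":0,"ty":2,"tz":101,"ax":0,"ay":0,"az":0},{"gripper":-0.3,"tx":0,"ty":2,"tz":101,"ax":0,"ay":0,"az":0},{"gripper":1,"tx":0,"ty":2,"tz":101,"ax":0,"ay":0,"az":0},{"gripper":1,"tx":0,"ty":2,"tz":101,"ax":0,"ay":0,"az":0},{"gripper":1,"tx":0,"ty":2,"tz":101,"ax":0,"ay":0,"az":0},{"gripper":1,"tx":0,"ty":2,"tz":101,"ax":0,"ay":0,"az":0},{"gripper":1,"tx":0,"ty":2,"tz":101,"ax":0,"ay":0,"az":0},{"gripper":1,"tx":0,"ty":2,"tz":101,"ax":0,"ay":0,"az":0}])

```text
time: 8.85
tool_pos: [0.5782, -0.0137, 0.1581]
eef_rot: [-0.0, 0.898, -0.439, 0.0]
force: [2.1, 2.0, 5.9]
gripper_width: 0.368
finger_force: 30.0
```

>>> arm_command(moves=[{"gripper":1,"tx":0,"ty":0,"tz":-8,"ax":0,"ay":0,"az":0},{"gripper":1,"tx":0,"ty":0,"tz":-20,"ax":0,"ay":0,"az":0},{"gripper":1,"tx":0,"ty":0,"tz":-40,"ax":0,"ay":0,"az":0},{"gripper":1,"tx":0,"ty":0,"tz":-60,"ax":0,"ay":0,"az":0},{"gripper":1,"tx":0,"ty":0,"tz":-80,"ax":0,"ay":0,"az":0},{"gripper":1,"tx":0,"ty":0,"tz":-100,"ax":0,"ay":0,"az":0},{"gripper":1,"tx":0,"ty":0,"tz":-115,"ax":0,"ay":0,"az":0},{"gripper":1,"tx":0,"ty":0,"tz":-120,"ax":0,"ay":0,"az":0},{"gripper":1,"tx":0,"ty":0,"tz":-120,"ax":0,"ay":0,"az":0},{"gripper":1,"tx":0,"ty":0,"tz":-120,"ax":0,"ay":0,"az":0}])

```text
time: 9.85
tool_pos: [0.5774, -0.014, 0.2769]
eef_rot: [0.0, 0.898, -0.439, -0.001]
force: [0.2, -0.3, -3.9]
gripper_width: 0.367
finger_force: 30.0
```

```bash
python3 - <<'E'
from h import *
s=state(); print(s["gripper_width"],s["force"],s["qpos"].round(2),s["tool_pos"])
a=np.radians(20.5); MY=np.array([np.cos(a),np.sin(a),0]); MX=np.array([MY[1],-MY[0],0])
# ring centre from side view rim; mat edges in mat frame from all pictures
MO=np.array([.6294,.1773,0])
for n in("side0","top0","w3"):
    c=load(n); P=cloud(c)-MO; m=np.stack([P@MX,P@MY,P[...,2]],-1)
    q=m[(c["range_z"]>0)&(abs(m[...,0])<.09)&(m[...,1]<.09)&(m[...,1]>-.12)&(m[...,2]>.02)&(m[...,2]<.06)]
    print(n,len(q),*([np.percentile(q,[1,99],axis=0).round(3).tolist()] if len(q) else []))
B=MO-.042*MY; print("bare",B,box(B))
go(B+[0,0,.2],MX);go(B+[0,0,.2],MY);go(B+[0,0,.2],BY)
c=shot("wrist"); keep(c,"w5")
E
```

```text
0.36658592020045605 [ 0.23534066 -0.26710583 -3.9009698 ] [ 0.11  0.37 -0.17  1.76  0.07  1.03 -2.57] [ 0.57737709 -0.01399933  0.27686594]
side0 402 [[-0.035, 0.015, 0.02], [0.048, 0.089, 0.038]]
top0 253 [[-0.034, 0.015, 0.021], [0.046, 0.089, 0.039]]
w3 109 [[0.082, -0.101, 0.023], [0.09, -0.074, 0.06]]
bare [0.59005977 0.16259129 0.        ] [-0.32546312  0.16152369  0.        ]
t mm [-131.6 -118.5   -1.2] turn [ 0.000e+00  1.000e-03 -1.267e+00]
t mm [-131.6 -118.5   -1.2] turn [0.001 0.001 0.304]
t mm [-131.6 -118.5   -1.2] turn [ 0.001  0.001 -0.   ]
```

>>> arm_command(moves=[{"gripper":1,"tx":-20,"ty":-18,"tz":0,"ax":0,"ay":0,"az":-0.06},{"gripper":1,"tx":-42,"ty":-38,"tz":0,"ax":0,"ay":0,"az":-0.12},{"gripper":1,"tx":-64,"ty":-58,"tz":0,"ax":0,"ay":0,"az":-0.2},{"gripper":1,"tx":-86,"ty":-78,"tz":0,"ax":0,"ay":0,"az":-0.27},{"gripper":1,"tx":-106,"ty":-96,"tz":0,"ax":0,"ay":0,"az":-0.33},{"gripper":1,"tx":-122,"ty":-110,"tz":0,"ax":0,"ay":0,"az":-0.38},{"gripper":1,"tx":-132,"ty":-118,"tz":0,"ax":0,"ay":0,"az":-0.4},{"gripper":1,"tx":-132,"ty":-118,"tz":0,"ax":0,"ay":0,"az":-0.4},{"gripper":1,"tx":-132,"ty":-118,"tz":25,"ax":0,"ay":0,"az":-0.4},{"gripper":1,"tx":-132,"ty":-118,"tz":50,"ax":0,"ay":0,"az":-0.4},{"gripper":1,"tx":-132,"ty":-118,"tz":75,"ax":0,"ay":0,"az":-0.4},{"gripper":1,"tx":-132,"ty":-118,"tz":100,"ax":0,"ay":0,"az":-0.4},{"gripper":1,"tx":-132,"ty":-118,"tz":118,"ax":0,"ay":0,"az":-0.4},{"gripper":1,"tx":-132,"ty":-118,"tz":128,"ax":0,"ay":0,"az":-0.4},{"gripper":1,"tx":-132,"ty":-118,"tz":132,"ax":0,"ay":0,"az":-0.4},{"gripper":1,"tx":-132,"ty":-118,"tz":132,"ax":0,"ay":0,"az":-0.4},{"gripper":1,"tx":-132,"ty":-118,"tz":132,"ax":0,"ay":0,"az":-0.4}])

```text
time: 11.6
tool_pos: [0.5902, 0.1627, 0.1466]
eef_rot: [-0.0, 0.968, -0.252, 0.001]
force: [-0.9, 0.7, -2.7]
gripper_width: 0.362
finger_force: 30.0
```

Now I creep down until the foot touches, at an expected TCP height of about 0.136.

>>> arm_command(moves=[{"gripper":1,"tx":0,"ty":0,"tz":2,"ax":0,"ay":0,"az":0},{"gripper":1,"tx":0,"ty":0,"tz":4,"ax":0,"ay":0,"az":0},{"gripper":1,"tx":0,"ty":0,"tz":6,"ax":0,"ay":0,"az":0},{"gripper":1,"tx":0,"ty":0,"tz":7,"ax":0,"ay":0,"az":0},{"gripper":1,"tx":0,"ty":0,"tz":8,"ax":0,"ay":0,"az":0},{"gripper":1,"tx":0,"ty":0,"tz":8,"ax":0,"ay":0,"az":0},{"gripper":1,"tx":0,"ty":0,"tz":8,"ax":0,"ay":0,"az":0}])

```text
time: 12.3
tool_pos: [0.5898, 0.1628, 0.1377]
eef_rot: [-0.0, 0.968, -0.252, -0.0]
force: [-0.1, 1.1, -2.5]
gripper_width: 0.362
finger_force: 30.0
```

>>> arm_command(moves=[{"gripper":1,"tx":0,"ty":0,"tz":1,"ax":0,"ay":0,"az":0},{"gripper":1,"tx":0,"ty":0,"tz":2,"ax":0,"ay":0,"az":0},{"gripper":1,"tx":0,"ty":0,"tz":2,"ax":0,"ay":0,"az":0},{"gripper":1,"tx":0,"ty":0,"tz":2,"ax":0,"ay":0,"az":0}])

```text
time: 12.7
tool_pos: [0.59, 0.1629, 0.1361]
eef_rot: [-0.0, 0.968, -0.252, 0.0]
force: [-1.2, 0.2, 5.8]
gripper_width: 0.36
finger_force: 30.0
```

Contact is made (+6 N). I release and rise.

>>> arm_command(moves=[{"gripper":0.1,"tx":0,"ty":0,"tz":0,"ax":0,"ay":0,"az":0},{"gripper":-0.3,"tx":0,"ty":0,"tz":0,"ax":0,"ay":0,"az":0},{"gripper":-0.3,"tx":0,"ty":0,"tz":0,"ax":0,"ay":0,"az":0},{"gripper":-0.3,"tx":0,"ty":0,"tz":0,"ax":0,"ay":0,"az":0},{"gripper":-0.3,"tx":0,"ty":0,"tz":0,"ax":0,"ay":0,"az":0},{"gripper":-0.3,"tx":0,"ty":0,"tz":-20,"ax":0,"ay":0,"az":0},{"gripper":-0.3,"tx":0,"ty":0,"tz":-50,"ax":0,"ay":0,"az":0},{"gripper":-0.3,"tx":0,"ty":0,"tz":-90,"ax":0,"ay":0,"az":0},{"gripper":-0.3,"tx":0,"ty":0,"tz":-120,"ax":0,"ay":0,"az":0},{"gripper":-0.3,"tx":0,"ty":0,"tz":-120,"ax":0,"ay":0,"az":0},{"gripper":-0.3,"tx":0,"ty":0,"tz":-120,"ax":0,"ay":0,"az":0}])

```text
time: 13.8
tool_pos: [0.5898, 0.1627, 0.2559]
eef_rot: [-0.0, 0.968, -0.252, 0.0]
force: [-0.2, 0.2, -1.1]
gripper_width: 0.65
finger_force: 0.0
```

```bash
python3 - <<'E'
from h import *
c=shot("wrist"); keep(c,"w6"); P=cloud(c); print(state()["gripper_width"],state()["qpos"].round(2))
m=(c["range_z"]>0)&(np.hypot(P[...,0]-.59,P[...,1]-.163)<.035)
for lo,hi in((.076,.09),(.05,.065),(.015,.03)):
    q=P[m&(P[...,2]>lo)&(P[...,2]<hi)]; print(lo,len(q),*([np.percentile(q,[1,99],axis=0).round(3).tolist(),q.mean(0).round(4)] if len(q) else []))
b=box(P); q=b[(abs(b[...,2]-.116)<.005)&(abs(b[...,1])<.1)&(b[...,0]>-.32)&(b[...,0]<-.13)]; print("front",np.percentile(q[:,0],[2,98]) if len(q) else None)
print("closing BY, pushing finger start"); go(world([-.32,0,.16]),BY)
E
```

```text
0.6509790792695307 [-0.09  0.46 -0.3   1.69  0.16  1.02 -2.52]
0.076 1005 [[0.577, 0.148, 0.077], [0.604, 0.176, 0.083]] [0.5911 0.1617 0.0805]
0.05 102 [[0.588, 0.145, 0.051], [0.607, 0.172, 0.065]] [0.6026 0.1555 0.0579]
0.015 1277 [[0.566, 0.135, 0.017], [0.618, 0.19, 0.029]] [0.5997 0.1569 0.0244]
front [-0.25720725 -0.24188713]
closing BY, pushing finger start
t mm [-57.3 150.7  17.1] turn [0.001 0.    0.4  ]
```

The tamper stands upright (top at 0.083, centre 1 mm off target). Next I close the fingers, turn, and go down in front of the handle bar.

>>> arm_command(moves=[{"gripper":1,"tx":-62,"ty":149,"tz":0,"ax":0,"ay":0,"az":-1.171},{"gripper":1,"tx":-62,"ty":149,"tz":0,"ax":0,"ay":0,"az":-1.171},{"gripper":1,"tx":-62,"ty":149,"tz":0,"ax":0,"ay":0,"az":-1.171},{"gripper":1,"tx":-62,"ty":149,"tz":0,"ax":0,"ay":0,"az":-1.171},{"gripper":1,"tx":-62,"ty":149,"tz":0,"ax":0,"ay":0,"az":-1.171},{"gripper":1,"tx":-62,"ty":149,"tz":0,"ax":0,"ay":0,"az":-1.171},{"gripper":1,"tx":-62,"ty":149,"tz":0,"ax":0,"ay":0,"az":-1.171},{"gripper":1,"tx":-62,"ty":149,"tz":0,"ax":0,"ay":0,"az":-1.171},{"gripper":1,"tx":-62,"ty":149,"tz":0,"ax":0,"ay":0,"az":-1.171},{"gripper":1,"tx":-62,"ty":149,"tz":0,"ax":0,"ay":0,"az":-1.171},{"gripper":1,"tx":-62,"ty":149,"tz":0,"ax":0,"ay":0,"az":-1.171},{"gripper":1,"tx":-62,"ty":149,"tz":0,"ax":0,"ay":0,"az":-1.171},{"gripper":1,"tx":-62,"ty":149,"tz":0,"ax":0,"ay":0,"az":-1.171}])

```text
time: 15.15
tool_pos: [0.463, 0.0629, 0.2556]
eef_rot: [-0.0, 0.946, 0.324, -0.0]
force: [0.3, 0.9, 0.3]
gripper_width: 0.001
finger_force: 0.0
```

```bash
python3 - <<'E'
from h import *
s=state();print(box(s["tool_pos"]),s["gripper_width"],s["qpos"].round(2)); go(world([-.325,0,.085]),BX); go(world([-.1785,0,.085]),BX)
E
```

```text
[-3.24988335e-01  2.25029906e-05  2.55574567e-01] 0.0009067772326349418 [ 0.24  0.22 -0.5   2.03  0.13  0.92 -1.24]
t mm [-0.   0.  92.6] turn [-0.     0.    -0.001]
t mm [  0.2 146.5  92.5] turn [-0.     0.    -0.001]
```

>>> arm_command(moves=[{"gripper":1,"tx":0,"ty":0,"tz":30,"ax":0,"ay":0,"az":0},{"gripper":1,"tx":0,"ty":0,"tz":60,"ax":0,"ay":0,"az":0},{"gripper":1,"tx":0,"ty":0,"tz":92,"ax":0,"ay":0,"az":0},{"gripper":1,"tx":0,"ty":0,"tz":92,"ax":0,"ay":0,"az":0},{"gripper":1,"tx":0,"ty":6,"tz":92,"ax":0,"ay":0,"az":0},{"gripper":1,"tx":0,"ty":12,"tz":92,"ax":0,"ay":0,"az":0},{"gripper":1,"tx":0,"ty":17,"tz":92,"ax":0,"ay":0,"az":0},{"gripper":1,"tx":0,"ty":24,"tz":92,"ax":0,"ay":0,"az":0},{"gripper":1,"tx":0,"ty":33,"tz":92,"ax":0,"ay":0,"az":0},{"gripper":1,"tx":0,"ty":43,"tz":92,"ax":0,"ay":0,"az":0},{"gripper":1,"tx":0,"ty":54,"tz":92,"ax":0,"ay":0,"az":0},{"gripper":1,"tx":0,"ty":65,"tz":92,"ax":0,"ay":0,"az":0},{"gripper":1,"tx":0,"ty":76,"tz":92,"ax":0,"ay":0,"az":0},{"gripper":1,"tx":0,"ty":87,"tz":92,"ax":0,"ay":0,"az":0},{"gripper":1,"tx":0,"ty":98,"tz":92,"ax":0,"ay":0,"az":0},{"gripper":1,"tx":0,"ty":108,"tz":92,"ax":0,"ay":0,"az":0},{"gripper":1,"tx":0,"ty":117,"tz":92,"ax":0,"ay":0,"az":0},{"gripper":1,"tx":0,"ty":124,"tz":92,"ax":0,"ay":0,"az":0},{"gripper":1,"tx":0,"ty":130,"tz":92,"ax":0,"ay":0,"az":0},{"gripper":1,"tx":0,"ty":130,"tz":92,"ax":0,"ay":0,"az":0}])

```text
time: 17.15
tool_pos: [0.5432, -0.0406, 0.1635]
eef_rot: [0.0, 0.946, 0.324, -0.0]
force: [-0.6, -0.5, 0.2]
gripper_width: 0.004
finger_force: 0.0
```

>>> arm_command(moves=[{"gripper":1,"tx":0,"ty":3,"tz":0,"ax":0,"ay":0,"az":0},{"gripper":1,"tx":0,"ty":6,"tz":0,"ax":0,"ay":0,"az":0},{"gripper":1,"tx":0,"ty":9,"tz":0,"ax":0,"ay":0,"az":0},{"gripper":1,"tx":0,"ty":11,"tz":0,"ax":0,"ay":0,"az":0},{"gripper":1,"tx":0,"ty":13,"tz":0,"ax":0,"ay":0,"az":0},{"gripper":1,"tx":0,"ty":13,"tz":0,"ax":0,"ay":0,"az":0}])

```text
time: 17.75
tool_pos: [0.551, -0.0502, 0.1636]
eef_rot: [0.0, 0.946, 0.325, 0.0]
force: [-0.1, -0.1, -0.7]
gripper_width: 0.003
finger_force: 0.0
```

```bash
python3 - <<'E'
from h import *
s=state();print(box(s["tool_pos"]),s["force"])
c=shot("wrist"); b=box(cloud(c)); q=b[(c["range_z"]>0)&(abs(b[...,2]-.116)<.004)&(abs(b[...,1])<.1)&(b[...,0]>-.2)&(b[...,0]<-.09)]; print(len(q),np.percentile(q[:,0],[1,50]) if len(q) else None)
c=shot("top"); save(c,"top2")
E
```

```text
[-1.81566475e-01 -7.64343996e-05  1.63615750e-01] [-0.14407845 -0.06330909 -0.73918174]
28714 [-0.1290507  -0.10657708]
```

>>> arm_command(moves=[{"gripper":1,"tx":0,"ty":1,"tz":0,"ax":0,"ay":0,"az":0},{"gripper":1,"tx":0,"ty":2,"tz":0,"ax":0,"ay":0,"az":0},{"gripper":1,"tx":0,"ty":3,"tz":0,"ax":0,"ay":0,"az":0},{"gripper":1,"tx":0,"ty":4,"tz":0,"ax":0,"ay":0,"az":0},{"gripper":1,"tx":0,"ty":4,"tz":0,"ax":0,"ay":0,"az":0}])

```text
time: 18.35
tool_pos: [0.5535, -0.0532, 0.1637]
eef_rot: [0.0, 0.946, 0.325, 0.0]
force: [-0.0, 1.0, 0.7]
gripper_width: 0.004
finger_force: 0.5
```

>>> arm_command(moves=[{"gripper":1,"tx":0,"ty":1,"tz":0,"ax":0,"ay":0,"az":0},{"gripper":1,"tx":0,"ty":2,"tz":0,"ax":0,"ay":0,"az":0},{"gripper":1,"tx":0,"ty":3,"tz":0,"ax":0,"ay":0,"az":0},{"gripper":1,"tx":0,"ty":3,"tz":0,"ax":0,"ay":0,"az":0}])

```text
time: 18.75
tool_pos: [0.5549, -0.0548, 0.1636]
eef_rot: [-0.001, 0.946, 0.325, -0.0]
force: [-4.7, 6.1, 6.1]
gripper_width: 0.006
finger_force: 4.1
```

>>> arm_command(moves=[{"gripper":1,"tx":0,"ty":1,"tz":0,"ax":0,"ay":0,"az":0},{"gripper":1,"tx":0,"ty":2,"tz":0,"ax":0,"ay":0,"az":0},{"gripper":1,"tx":0,"ty":3,"tz":0,"ax":0,"ay":0,"az":0},{"gripper":1,"tx":0,"ty":3,"tz":0,"ax":0,"ay":0,"az":0}])

```text
time: 19.15
tool_pos: [0.5554, -0.0551, 0.1635]
eef_rot: [-0.002, 0.945, 0.326, -0.002]
force: [-19.9, 18.4, 18.8]
gripper_width: 0.003
finger_force: 13.0
```

The stop is reached: force rises to 27 N with no further motion. I back off, rise, move away and check.

>>> arm_command(moves=[{"gripper":1,"tx":0,"ty":-5,"tz":0,"ax":0,"ay":0,"az":0},{"gripper":1,"tx":0,"ty":-15,"tz":0,"ax":0,"ay":0,"az":0},{"gripper":1,"tx":0,"ty":-30,"tz":0,"ax":0,"ay":0,"az":0},{"gripper":1,"tx":0,"ty":-30,"tz":-40,"ax":0,"ay":0,"az":0},{"gripper":1,"tx":0,"ty":-30,"tz":-80,"ax":0,"ay":0,"az":0},{"gripper":1,"tx":0,"ty":-30,"tz":-120,"ax":0,"ay":0,"az":0},{"gripper":1,"tx":-100,"ty":-30,"tz":-150,"ax":0,"ay":0,"az":0},{"gripper":1,"tx":-150,"ty":-30,"tz":-150,"ax":0,"ay":0,"az":0},{"gripper":1,"tx":-200,"ty":-30,"tz":-150,"ax":0,"ay":0,"az":0},{"gripper":1,"tx":-200,"ty":-30,"tz":-150,"ax":0,"ay":0,"az":0},{"gripper":1,"tx":-200,"ty":-30,"tz":-150,"ax":0,"ay":0,"az":0},{"gripper":1,"tx":-200,"ty":-30,"tz":-150,"ax":0,"ay":0,"az":0}])

```text
time: 20.35
tool_pos: [0.3801, -0.1572, 0.3139]
eef_rot: [0.001, 0.946, 0.324, 0.0]
force: [-0.5, 0.4, -0.1]
gripper_width: 0.009
finger_force: 0.0
```

```bash
python3 - <<'E'
from h import *
def front(c):
    b=box(cloud(c)); q=b[(c["range_z"]>0)&(abs(b[...,2]-.1)<.025)&(abs(b[...,1])<.08)&(b[...,0]>-.24)&(b[...,0]<-.1)]; return len(q),np.percentile(q[:,0],[1,5,20,50]).round(4)
for n in("side","top"):
    c=shot(n); keep(c,n+"3"); print(n,front(load(n+"0")),front(c))
a=load("side3")["frame"]; t=load("top3")["frame"]
cv2.imwrite("pics/final.png",np.hstack([cv2.resize(a[90:350,160:460],(400,347)),cv2.resize(t[120:380,180:480],(400,347))])[:,:,::-1])
E
```

```text
side (1479, array([-0.1635, -0.1562, -0.1251, -0.1232])) (1496, array([-0.1635, -0.1561, -0.1251, -0.1233]))
top (931, array([-0.1648, -0.159 , -0.1267, -0.1171])) (927, array([-0.1648, -0.1591, -0.1267, -0.1172]))
```

View pics/final.png

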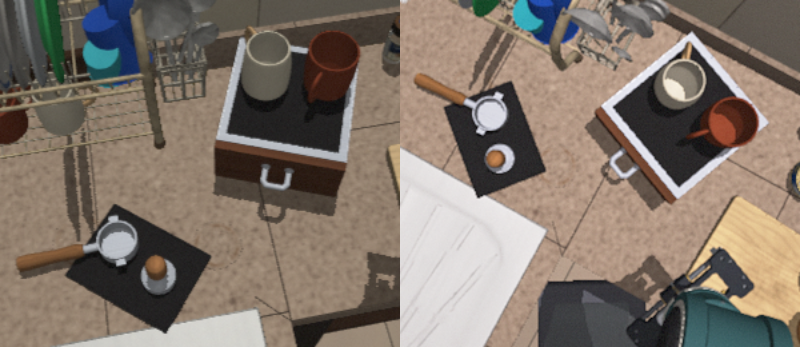

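The drawer is shut, at the same depth readings as before it was opened. The tamper is upright on the bare half of the mat (left view at (158,270)), and the mugs and portafilter haven't moved.

```bash
python3 -c "from cell import *; print(job_done())"
```

```text
the job is handed in; nothing more can be done
None
```

The tamper stands upright on the bare half of the mat, the drawer is fully shut, the mugs and portafilter haven't moved, the leveller was left in its pocket (last seen there before the drawer was closed), and the job was handed in at about 20 s.

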